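Press the bearing home in an idler pulley on the arbor press

TASK

One of the two idler pulleys still has its bearing standing proud. Set that pulley down gently, bearing up, on the table of the arbor press and slide it in under the raised ram until it sits against both sides of the V-block, then bring the lever down until the bearing is fully home and let the lever come back up. Leave the pulley there in the press, and leave the finished pulley and everything else on the bench alone.

Things in the scene. Friction and masses are not known exactly. Their poses are not given: they have to be found in the camera images.
- pulley: The pulley to finish: grey ribbed wheel, a cylinder 60 across and 30 high, flat on the bench, axis upright; 0.3 to 0.5 kg. Its steel bearing (orange seal, 40 across) stands 6.5 to 8 proud of its top face. Origin: centre of its underside; z is its axis, up. Its turn about z does not matter.
- bearing_top (a point): Centre of the top face of that pulley's bearing: 36 to 38 above the pulley's underside at the start, 30 when the bearing is home.
- bearing (a joint): How far (m) the bearing has gone into the pulley: 0 to 0.0015 at the start, 0.008 when it is home on its shoulder and flush with the rim. It is a tight fit: it moves only under about 25 N and stays where it is left.
- done_pulley: Bystander: a finished pulley, the same 60 x 30 wheel with the bearing already flush in its top. The two pulleys may have changed places. Leave it alone.
- press: Blue C-frame bench arbor press, fixed. Origin: on the bench under the ram's axis. Its x runs from the open front to the column, z up; the front (-x) faces roughly world -y. Table: bare steel, 32 high, x -130 (front edge) to the column, 120 wide in y. Column: from x +92, 46 wide. Head (overhang): x -34 to +140, y +-28, z 152 to 222; the ram stands out of its top to z 285.
- ram_axis (a point): Point on the press table's top (32 above the bench) exactly under the ram's axis: where the pulley's underside centre belongs.
- v_block (a point): Where the flanks of the aluminium V-block would meet, on the table's top, 42 behind the ram axis. Block 20 high, fixed, smooth; 90 degree V open to the front, flanks (press frame) from x -4, y +-47 to x +35, y +-7. A 60 mm cylinder touching both stands exactly under the ram; pushed off its centre line it drifts aside and stops at one flank, short of home.
- table_front (a point): Point on the press table's top, 90 in front of the ram axis: open room to set the pulley down with a gripper from above.
- ram_nose (a point): Centre of the underside of the ram's round nose (34 across; above it the ram is 20 square). 80 above the bench when raised, which leaves about 10 over the bearing of a pulley standing on the table. It comes down up to 22.
- lever (a joint): Press lever, rad: 0 at rest (pointing up and to the front, 70 degrees above level), 1.6 when its ball end is swung forward and right down. Lowers the ram 14 mm per rad: bearing met at about 0.7 to 0.85, home at about 1.3, then a hard stop. A spring of 1 to 3 N at the ball lifts lever and ram when let go; moving the bearing adds 2 to 3 N.
- lever_ball (a point): Centre of the black ball, 32 across, on the end of the lever, to be gripped or pushed; 331 above the bench at rest. It swings on a circle of radius 150 about the pinion; the bar below it is 12 thick.
- pinion (a point): Point on the lever's axis of turning, in the plane in which lever and ball swing: in the press's frame x +24, y -68, z 190. The axis is the press's y.
- mallet: Bystander: ball-peen hammer lying on the bench, 280 long. Leave it alone. Origin: in its handle's length, on the bench.
- wrench: Bystander: steel spanner lying on the bench. Leave it alone. Origin: in its handle's length, on the bench.
- grease: Bystander: white jar, 72 across, 85 high, red cap and label. Leave it alone. Origin: centre of its underside.
- spray: Bystander: yellow and black spray can, 58 across, 190 high, standing. Leave it alone. Origin: centre of its underside.
- socket: Bystander: steel socket, 32 across, 38 high, standing. Leave it alone. Origin: centre of its underside.
- old_bearing: Bystander: rusty worn-out bearing ring, 46 across, 14 high, lying flat. Leave it alone. Origin: centre of its underside.
Things that resemble listed ones, but are neither listed nor needed, are in the scene too. Leave any blue or pink look-alike of the pulley alone.

How it is judged:
By the outcome, as a careful person would: the job done as asked, in the order asked, and still so for the second after the job is handed in, with the robot touching nothing.
It also fails if it takes over 72 s, if anything falls off the work surface, if the arm or the gripper's body presses on something with over 40 N, if the wrist force passes 120 N, or if a joint passes its speed limit or range.

ROBOT

A 7-joint arm with a two-finger parallel gripper is mounted at the origin on the work surface. World frame = base frame: x ahead of the robot, y to its left, z up, the work surface at z = 0. Lengths are in m, angles in rad, forces in N, time in s.
With the tool pointing down it reaches from about 0.35 to 0.9 m from the base axis. Payload 19.9 kg.
Tool frame: the origin (TCP) lies midway between the tips of the shut fingers; the grasp point (between the pads) lies 19 mm behind it (ctrl.hold_point_z is the distance from the TCP to the grasp point, in m); z points along the fingers, y is the line along which they close (so a half turn about z gives the same grasp; the last joint's range is limited). The gripper opens to 85 mm and grips with 20 to 120 N. Pads are 22 mm wide; open, the fingers measure 114 mm over their backs; the gripper's body (76 mm by 85 mm) begins 54 mm behind the grasp point. The pads swing forward as they close: fully open they stand 13 mm farther back than shut.
Start: joints at [1.167, 0.417, -0.01, 1.614, 0.005, 1.111, -0.053], TCP at [0.221, -0.585, 0.231] pointing down, gripper open.
Joint ranges: [-2.81, 2.81], [-0.39, 2.02], [-1.27, 1.25], [0.06, 2.57], [-1.19, 4.33], [0.19, 2], [-2.82, 2.82]. Speed limits (rad/s): [1.89, 1.89, 2.39, 2.39, 3.01, 3.01, 3.01].

INTERFACE

Orientations are given as a rotation vector (axis times angle).
In Python, from station import ctrl gives the robot as it stands.
- The arm moves only by the shell command python3 -m creep 'ROWS' [OPENING] [FORCE]. ROWS is JSON, a list that holds one entry, the list of rows, each a list of 4 numbers: the shift along the tool's x, y, z in units of 40 mm (1.0 is 40 mm), then the turn about the tool's z in units of 6 degrees (1.0 is 6 degrees). In form: [[[tx, ty, tz, roll], ...]]. A call has 1 to 12 rows; each row is the pose to reach, as a shift and turn from the pose commanded when the call began, along the tool's axes at that moment; what a row does not reach only later rows make up. A row lasts 1/12 s, in which the tool goes at most 41.7 mm and 7.16 degrees, less where a joint would pass 70% of its speed; a pose out of reach is approached as far as the arm can. A call with a gripper value outside its range is refused whole. OPENING is the finger opening in mm, from 0 to 85.4, set as the call begins (- or left out, the last holds). The fingers move at their own pace and stop on an object; FORCE is the grip in N (left out, the last holds). Time passes only in rows, so rows that repeat a pose let the fingers close. It gives the time, the measured TCP pose, the force, the opening and the grip force at its end, in the units of the state.
- ctrl.sense(): the state, without advancing time (a new reading comes with each control period).
- ctrl.grab_frame(name): name is "scene" or "top"; returns a dict with "image" (420x560x3 uint8, blue, green, red), "z_map" (420x560 float32, m along the optical axis (not along the pixel's ray), 0 where there is no reading), "K" (3x3 intrinsics, pixels), "distortion" ([k1, k2, p1, p2, k3] as OpenCV has them; the pictures are not rectified), "T" (4x4, takes a point from camera to world coordinates). Camera axes: x right, y up, looking along -z (the intrinsics and any distortion apply to the point x, -y, -z); pixel columns grow to the right and rows downward; lengths in m; the calibration is good to about 2 mm. A picture is of the moment at which its call begins.
- ctrl.close_job(): hands the job in; it is judged then, once.
The state is a dict: "time_s": time; "qpos": joint angles; "dq": joint speeds; "joint_efforts": joint torques, N m; "tcp_pos": TCP position; "tcp_rot": TCP orientation; "force": force on the tool from outside, world axes, zero at the start; "moment": the same for the moment, N m; "gripper_width": opening from 0.0 (shut) to 1.0 (fully open); "gripper_force": force on a finger pad.
Only numpy, scipy, OpenCV 4.12 (cv2) and the standard library are available. Lean on these libraries where they do the work, as an engineer would, in place of code of your own. Each camera call takes 0.05 s, during which the arm holds its last target. There are 200 camera calls.

## Working session

There is one attempt and no reset: what is moved stays moved. The work goes in short steps, Python scripts to look and compute and a shell command to move; the robot and the scene stay as the last step left them, time stands still between calls to the robot, and variables do not carry over. Pictures are saved under pics/ and viewed, at most 10 in all, crops included, and the job is handed in when it is done.

```bash
mkdir -p pics; ls; cat > h.py <<'E'
import numpy as np, cv2
from station import ctrl
from scipy.spatial.transform import Rotation as R
def grab(n):
    f=ctrl.grab_frame(n); return f
def world(f):
    h,w=f["z_map"].shape
    u,v=np.meshgrid(np.arange(w),np.arange(h))
    p=cv2.undistortPoints(np.stack([u,v],-1).reshape(-1,1,2).astype(float),f["K"],np.array(f["distortion"])).reshape(h,w,2)
    z=f["z_map"]
    c=np.stack([p[...,0]*z,-p[...,1]*z,-z],-1)
    T=f["T"]; W=c@T[:3,:3].T+T[:3,3]
    W[z==0]=np.nan
    return W
def st():
    s=ctrl.sense(); print({k:np.round(s[k],4).tolist() for k in("time_s","tcp_pos","tcp_rot","force","gripper_width","gripper_force")}); print(R.from_rotvec(s["tcp_rot"]).as_matrix().round(3).tolist()); return s
E
python3 - <<'E'
from h import *
for n in("scene","top"):
    f=grab(n); cv2.imwrite(f"pics/{n}0.png",f["image"]); np.save(f"{n}0.npy",world(f)); print(n,f["T"].round(3).tolist())
st(); print(ctrl.hold_point_z)
E
```

```text
pics
scene [[-0.765, -0.541, 0.349, 0.924], [0.644, -0.643, 0.414, 0.517], [0.0, 0.541, 0.841, 1.186], [0.0, 0.0, 0.0, 1.0]]
top [[0.006, 0.983, -0.183, 0.288], [-1.0, 0.009, 0.014, 0.037], [0.015, 0.183, 0.983, 1.393], [0.0, 0.0, 0.0, 1.0]]
{'time_s': 0.1, 'tcp_pos': [0.2211, -0.5843, 0.2307], 'tcp_rot': [-3.0893, -0.565, 0.0005], 'force': [-0.4173, 0.1286, -0.4689], 'gripper_width': 1.002, 'gripper_force': 0.0}
[[0.935, 0.354, -0.0], [0.354, -0.935, 0.001], [-0.0, -0.001, -1.0]]
0.0187
```

View pics/scene0.png

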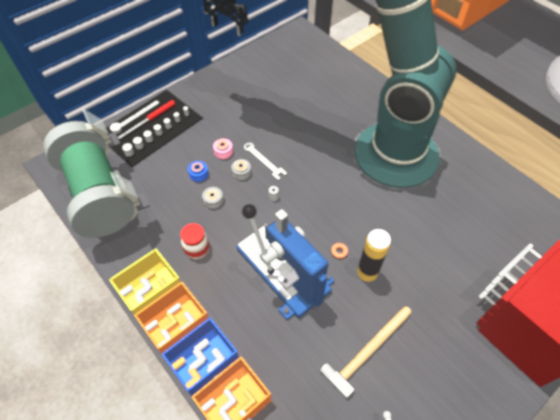

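View pics/top0.png

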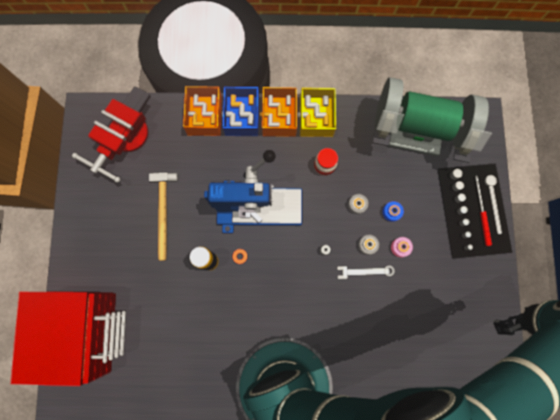

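Scene view: candidates are grey pulleys A (213,197) and B (241,169); top view (358,204) and (369,244). Blue and pink look-alikes stand next to them. The press is in the middle, ball at top (269,156). Next I measure heights and crop both candidates.

```bash
python3 - <<'E'
from h import *
for n,cs in(("top",[(358,204),(369,244)]),("scene",[(213,197),(241,169)])):
    W=np.load(n+"0.npy")
    for u,v in cs:
        P=W[v-22:v+23,u-22:u+23].reshape(-1,3); P=P[~np.isnan(P[:,0])]
        print(n,u,v)
        rim=P[(P[:,2]>.024)&(P[:,2]<.05)]
        c,r=cv2.minEnclosingCircle(rim[:,:2].astype(np.float32)); print(" n",len(rim),"circle",np.round(c,4),round(r,4),"med",np.median(rim,0).round(4))
        c0=np.array(c)
        for a,b in((0,.008),(.008,.013),(.013,.018),(.022,.028)):
            d=np.hypot(*(P[:,:2]-c0).T); m=(d>=a)&(d<b); print("  ",a,np.median(P[m,2]).round(4),m.sum())
a=cv2.imread("pics/scene0.png")[145:220,175:275]; b=cv2.imread("pics/top0.png")[180:265,330:430]
cv2.imwrite("pics/c1.png",np.hstack([cv2.resize(a,(400,300),interpolation=2),cv2.resize(b,(353,300),interpolation=2)]))
W=np.load("top0.npy")
# lever ball, press table, head
P=W[140:172,255:285].reshape(-1,3); m=P[:,2]>.3; print("ball top",m.sum(),P[m].mean(0).round(4),P[m].max(0).round(4))
Ws=np.load("scene0.npy");P=Ws[198:225,236:262].reshape(-1,3); m=P[:,2]>.3; print("ball scene",m.sum(),P[m].mean(0).round(4),P[m].max(0).round(4))
for n,W in(("top",W),("scene",Ws)):
    P=W.reshape(-1,3); m=(abs(P[:,2]-.032)<.004)&(P[:,0]>.3)&(P[:,0]<.75)&(abs(P[:,1])<.3)
    img=np.zeros(W.shape[:2],np.uint8); img[m.reshape(img.shape)]=255
    nn,l,s,ce=cv2.connectedComponentsWithStats(img); k=1+np.argmax(s[1:,4]); Q=W[l==k]
    print(n,"table",s[k],np.median(Q,0),cv2.minAreaRect(Q[:,:2].astype(np.float32)))
    for lo,hi in((.21,.228),(.27,.295)):
        Q=P[(P[:,2]>lo)&(P[:,2]<hi)&(P[:,0]>.3)&(P[:,0]<.75)&(abs(P[:,1])<.3)]
        print(n,lo,len(Q),cv2.minAreaRect(Q[:,:2].astype(np.float32)) if len(Q) else"")
E
```

```text
top 358 204
 n 265 circle [ 0.5632 -0.2347] 0.0305 med [ 0.5629 -0.2343  0.0303]
   0 0.0315 21
   0.008 0.0314 31
   0.013 0.0293 46
   0.022 0.0299 95
top 369 244
 n 289 circle [ 0.4323 -0.2642] 0.0303 med [ 0.4321 -0.2629  0.0327]
   0 0.0369 22
   0.008 0.0365 33
   0.013 0.0369 50
   0.022 0.0308 98
scene 213 197
 n 292 circle [ 0.5702 -0.2721] 0.068 med [ 0.5654 -0.2369  0.0303]
   0 0.0287 2
   0.008 0.0175 12
   0.013 0.004 26
   0.022 0.0027 71
scene 241 169
 n 317 circle [ 0.4742 -0.2907] 0.0885 med [ 0.4377 -0.2677  0.0323]
   0 -0.0003 18
   0.008 0.0 26
   0.013 0.0003 36
   0.022 0.0013 74
ball top 135 [0.6182 0.0499 0.3393] [0.6341 0.0671 0.3505]
ball scene 202 [0.6256 0.0537 0.3352] [0.6388 0.0666 0.3514]
top table [ 223  188   79   37 1171] [0.53750405 0.0154489  0.03189785] ((0.5505304336547852, 0.07192173600196838), (0.11551358550786972, 0.24728110432624817), 1.8309632539749146)
top 0.21 1180 ((0.570270299911499, 0.12903353571891785), (0.10389483720064163, 0.1761942058801651), 0.5166597366333008)
top 0.27 96 ((0.5834712982177734, 0.074064701795578), (0.02272208034992218, 0.08297445625066757), 84.4168701171875)
scene table [238 233  29  46 440] [ 0.59407328 -0.0065058   0.03222738] ((0.6003485918045044, 0.00682339072227478), (0.1439245641231537, 0.05207183584570885), 70.41381072998047)
scene 0.21 1490 ((0.5619311332702637, 0.12853318452835083), (0.1003551036119461, 0.1793593019247055), 22.012773513793945)
scene 0.27 154 ((0.5875840187072754, 0.07513221353292465), (0.022642064839601517, 0.08506519347429276), 87.08832550048828)
```

View pics/c1.png

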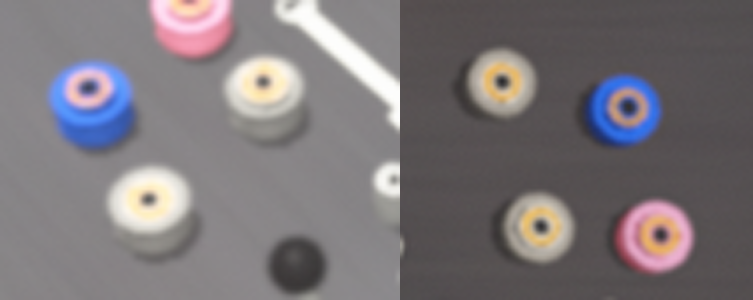

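Target is B: top (369,244), scene (241,169). Its centre reads 37 mm, so the bearing is proud; A (358,204) reads 30 mm and is flush, and the crop agrees. Next I measure the press pose precisely.

```bash
python3 - <<'E'
from h import *
from scipy.optimize import least_squares
def pose(n):
    W=np.load(n+"0.npy"); P=W.reshape(-1,3); ok=(P[:,0]>.4)&(P[:,0]<.72)&(P[:,1]>-.15)&(P[:,1]<.3)
    return W,P[ok]
for n in("top","scene"):
    W,P=pose(n)
    T=P[(abs(P[:,2]-.032)<.006)]
    fr=np.percentile(T[:,1],.5); print(n,"front y",fr)
    Q=T[T[:,1]<fr+.07]; print(" front table rect",cv2.minAreaRect(Q[:,:2].astype(np.float32)), "bins y: xmin xmax")
    for a in np.arange(fr,fr+.08,.01):
        q=Q[(Q[:,1]>=a)&(Q[:,1]<a+.01)]; 
        if len(q): print("  ",a.round(3),q[:,0].min().round(4),q[:,0].max().round(4))
    for a in np.arange(.48,.63,.015):
        q=T[(T[:,0]>=a)&(T[:,0]<a+.015)]; 
        if len(q): print("   x",a.round(3),"ymin",q[:,1].min().round(4))
    H=P[(P[:,2]>.216)&(P[:,2]<.228)]; print(" head",len(H))
    for a in np.arange(-.02,.26,.02):
        q=H[(H[:,1]>=a)&(H[:,1]<a+.02)]
        if len(q): print("  y",a.round(3),q[:,0].min().round(4),q[:,0].max().round(4))
    Rm=P[(P[:,2]>.281)&(P[:,2]<.29)]; print(" ramtop",len(Rm),Rm.mean(0).round(4) if len(Rm) else"",np.ptp(Rm,0).round(4) if len(Rm) else "")
    B=P[(P[:,2]>.318)&(P[:,2]<.36)]
    r=least_squares(lambda c:np.linalg.norm(B-c,axis=1)-.016,[.62,.05,.331],loss="soft_l1",f_scale=.002); print(" ball",len(B),r.x.round(4))
W=np.load("top0.npy")
for k,(u,v) in dict(pink=(402,247),blue=(394,211),sock=(326,250),wr=(366,271),A=(358,204),grease=(326,160)).items():
    print(k,W[v,u].round(3))
E
```

```text
top front y -0.13369458484075494
 front table rect ((0.5490388870239258, -0.12936696410179138), (0.29510802030563354, 0.052044544368982315), 3.8849730491638184) bins y: xmin xmax
   -0.134 0.4011 0.6606
   -0.124 0.4012 0.6654
   -0.114 0.4132 0.67
   -0.104 0.6728 0.6852
   -0.094 0.6945 0.6945
   x 0.48 ymin -0.0476
   x 0.495 ymin -0.0508
   x 0.51 ymin -0.0508
   x 0.525 ymin -0.0508
   x 0.54 ymin -0.0509
   x 0.555 ymin -0.051
   x 0.57 ymin -0.051
   x 0.585 ymin -0.0511
   x 0.6 ymin -0.0511
 head 1086
  y 0.04 0.5261 0.5791
  y 0.06 0.5252 0.5792
  y 0.08 0.5251 0.6225
  y 0.1 0.5252 0.5787
  y 0.12 0.5251 0.5787
  y 0.14 0.5249 0.5785
  y 0.16 0.5267 0.5781
  y 0.18 0.5251 0.5785
  y 0.2 0.5243 0.5782
 ramtop 66 [0.562  0.0749 0.2844] [0.0804 0.0202 0.0085]
 ball 128 [0.6213 0.0493 0.3312]
scene front y -0.12981711124531994
 front table rect ((0.5623491406440735, -0.11544960737228394), (0.31310537457466125, 0.025993458926677704), 3.8998754024505615) bins y: xmin xmax
   -0.13 0.4064 0.4315
   -0.12 0.4066 0.6644
   -0.11 0.6716 0.7185
   -0.1 0.6813 0.7139
   x 0.495 ymin 0.1957
   x 0.51 ymin -0.0485
   x 0.525 ymin -0.051
   x 0.54 ymin -0.0522
   x 0.555 ymin -0.0494
   x 0.57 ymin -0.0503
   x 0.585 ymin -0.0514
   x 0.6 ymin -0.0499
   x 0.615 ymin -0.0349
 head 1359
  y 0.02 0.5689 0.5689
  y 0.04 0.5478 0.582
  y 0.06 0.5288 0.5836
  y 0.08 0.5282 0.6302
  y 0.1 0.529 0.5822
  y 0.12 0.5297 0.5835
  y 0.14 0.5289 0.583
  y 0.16 0.5288 0.5829
  y 0.18 0.5291 0.5838
  y 0.2 0.5288 0.5827
 ramtop 85 [0.5685 0.0744 0.2847] [0.0833 0.0223 0.0086]
 ball 171 [0.6228 0.0472 0.3314]
pink [ 0.424 -0.365  0.036]
blue [ 0.536 -0.343  0.044]
sock [ 0.412 -0.127  0.042]
wr [ 0.35  -0.255  0.012]
A [ 0.56  -0.232  0.033]
grease [ 0.688 -0.126  0.083]
```

```bash
python3 -m creep '[[[0.8,-0.6,0,0.5],[1.6,-1.1,0,1],[2.4,-1.7,0,1.5],[3.2,-2.3,0,2],[4,-2.85,0,2.5],[4.8,-3.4,0,3],[5.6,-4,0,3.45],[6.4,-4.55,0,3.45],[7.1,-5.1,0,3.45],[7.6,-5.4,0,3.45],[7.84,-5.58,0,3.45],[7.84,-5.58,0,3.45]]]' 80 40; python3 -c "
from h import *
st()"
```

```text
time_s: 1.1
tcp_pos: [0.437, -0.2621, 0.2311]
tcp_rot: [-3.141, -0.007, -0.0]
force: [-1.0, 0.5, 0.6]
gripper_width: 0.937
gripper_force: 0.0
{'time_s': 1.1, 'tcp_pos': [0.437, -0.2621, 0.2311], 'tcp_rot': [-3.1407, -0.0073, -0.0001], 'force': [-0.9709, 0.4872, 0.5838], 'gripper_width': 0.9369, 'gripper_force': 0.0}
[[1.0, 0.005, 0.0], [0.005, -1.0, 0.001], [0.0, -0.001, -1.0]]
```

```bash
python3 -m creep '[[[0,0,0.5,0],[-0.02,0.02,1.3,0],[-0.02,0.04,2.2,0],[-0.04,0.06,3.1,0],[-0.04,0.06,3.9,0],[-0.04,0.06,4.6,0],[-0.04,0.06,5.1,0],[-0.04,0.06,5.4,0],[-0.04,0.06,5.6,0],[-0.04,0.06,5.7,0],[-0.04,0.06,5.7,0]]]'; python3 - <<'E'
from h import *
f=grab("top");cv2.imwrite("pics/t1.png",cv2.resize(f["image"][190:290,310:440],(780,600)))
E
```

```text
time_s: 2.02
tcp_pos: [0.4339, -0.2675, 0.0033]
tcp_rot: [3.142, 0.0, -0.0]
force: [-0.4, -0.5, -0.3]
gripper_width: 0.937
gripper_force: 0.0
```

View pics/t1.png

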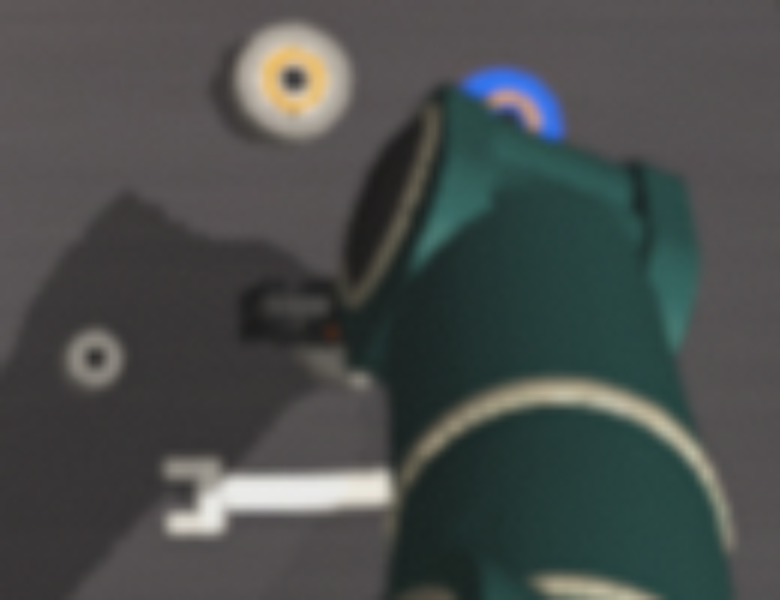

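The picture shows the gripper over B, a pale edge of the pulley at (330,360), and the neighbours untouched. No contact force, so I close.

```bash
python3 -m creep '[[[0,-0.04,0,0],[0,-0.04,0,0],[0,-0.04,0,0],[0,-0.04,0,0],[0,-0.04,0,0],[0,-0.04,0,0],[0,-0.04,0,0],[0,-0.04,0,0]]]' 50 35
```

```text
time_s: 2.73
tcp_pos: [0.4345, -0.2655, 0.0044]
tcp_rot: [3.141, 0.001, 0.002]
force: [-2.0, 3.6, 10.7]
gripper_width: 0.691
gripper_force: 35.3
```

```bash
python3 -m creep '[[[0,0,-0.2,0],[0,0,-0.6,0],[0,0,-1.2,0],[0,0,-1.9,0],[0,0,-2.4,0],[0.4,-0.6,-2.6,0],[0.9,-1.3,-2.6,0],[1.5,-2.1,-2.6,0],[2.1,-2.9,-2.6,0],[2.6,-3.6,-2.6,0],[2.95,-4.1,-2.6,0],[2.95,-4.1,-2.6,0]]]'; python3 - <<'E'
from h import *
s=st(); t=np.array(s["tcp_pos"]); print(np.round(s["qpos"],3))
f=grab("scene");cv2.imwrite("pics/s2.png",f["image"]); W=world(f).reshape(-1,3)
g=grab("top");W=np.vstack([W,world(g).reshape(-1,3)])
D=W-t
for z in np.arange(.04,.40,.03):
    m=(D[:,2]>z)&(D[:,2]<z+.03)&(abs(D[:,0])<.13)&(D[:,1]>-.15)&(D[:,1]<.1)&(W[:,1]<.02)
    q=D[m]; 
    if len(q): print(z.round(2),len(q),"x",q[:,0].min().round(3),q[:,0].max().round(3),"y",q[:,1].min().round(3),q[:,1].max().round(3))
E
```

```text
time_s: 3.73
tcp_pos: [0.5543, -0.0959, 0.1082]
tcp_rot: [-3.14, -0.011, -0.003]
force: [-1.1, 0.9, -4.3]
gripper_width: 0.685
gripper_force: 39.9
{'time_s': 3.7333, 'tcp_pos': [0.5543, -0.0959, 0.1082], 'tcp_rot': [-3.1396, -0.0108, -0.0031], 'force': [-1.1093, 0.9026, -4.2795], 'gripper_width': 0.6851, 'gripper_force': 39.9457}
[[1.0, 0.007, 0.002], [0.007, -1.0, 0.002], [0.002, -0.002, -1.0]]
[ 0.275  0.463 -0.197  1.87   0.117  0.818 -1.546]
0.04 71 x -0.016 0.018 y -0.066 0.062
0.07 132 x -0.015 0.021 y -0.066 0.066
0.1 217 x -0.027 0.021 y 0.011 0.069
0.13 205 x -0.028 0.04 y -0.016 0.037
0.16 108 x -0.035 0.048 y -0.008 0.045
0.19 326 x -0.04 0.049 y -0.028 0.048
0.22 255 x -0.029 0.047 y -0.022 0.047
0.25 226 x -0.046 0.05 y -0.036 0.06
0.28 451 x -0.072 0.058 y -0.054 0.065
0.31 1227 x -0.089 0.058 y -0.064 0.065
0.34 2141 x -0.1 0.049 y -0.056 0.062
0.37 2213 x -0.127 0.015 y -0.055 0.055
0.4 1631 x -0.13 -0.02 y -0.05 0.056
```

View pics/s2.png

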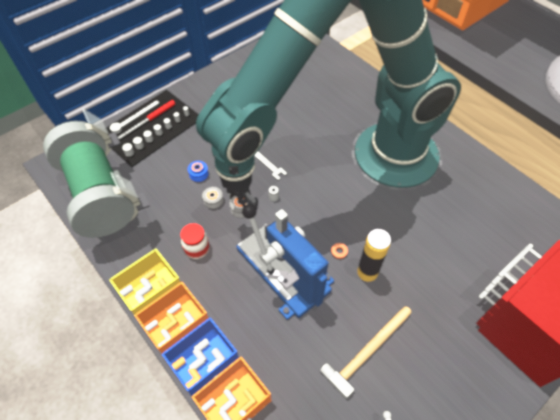

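The scene view shows the pulley held at (238,205), clear of the bench, with the arm's wrist close to the lever ball (249,211). Before going in I work out the wrist-to-lever clearance from the point cloud.

```bash
cat > clr.py <<'E'
from h import *
s=ctrl.sense(); t=np.array(s["tcp_pos"])
W=np.vstack([world(grab(n)).reshape(-1,3) for n in("scene","top")]); W=W[~np.isnan(W[:,0])]
D=W-t
B=np.array([.622,.049,.331]); Pn=np.array([.622,.101,.19])
def seg(P,a,b):
    u=np.clip((P-a)@(b-a)/((b-a)@(b-a)),0,1); return np.linalg.norm(P-a-u[:,None]*(b-a),axis=1)
keep=(D[:,2]>.03)&(np.hypot(D[:,0]+.03,D[:,1])<.17)&(seg(W,B,Pn)>.035)&(W[:,1]<.04)
D=D[keep]
for tz in(.036,.045):
  for tx in(.554,.53):
    for ty in(-.05,-.035,-.02,-.01):
        Q=D+[tx,ty,tz]; b=np.linalg.norm(Q-B,axis=1)-.016; c=seg(Q,B,Pn)-.006; i=b.argmin()
        hd=np.linalg.norm(np.maximum(np.maximum(np.array([.526,.043,.152])-Q,Q-np.array([.582,.22,.222])),0),axis=1)
        print(tz,tx,ty,"ball",b[i].round(4),D[i].round(3),"bar",c.min().round(4),"head",hd.min().round(4),D[hd.argmin()].round(3))
E
python3 clr.py
```

```text
0.036 0.554 -0.05 ball 0.0335 [0.058 0.051 0.303] bar 0.0435 head 0.0083 [-0.005  0.14   0.108]
0.036 0.554 -0.035 ball 0.0193 [0.058 0.051 0.303] bar 0.0293 head 0.0083 [-0.005  0.14   0.108]
0.036 0.554 -0.02 ball 0.006 [0.057 0.05  0.298] bar 0.016 head 0.0009 [0.007 0.062 0.116]
0.036 0.554 -0.01 ball -0.0017 [0.057 0.05  0.298] bar 0.0083 head 0.0003 [0.007 0.062 0.116]
0.036 0.53 -0.05 ball 0.0434 [0.058 0.051 0.303] bar 0.0534 head 0.0084 [-0.005  0.14   0.108]
0.036 0.53 -0.035 ball 0.0321 [0.058 0.051 0.303] bar 0.0421 head 0.0084 [-0.005  0.14   0.108]
0.036 0.53 -0.02 ball 0.0235 [0.058 0.051 0.303] bar 0.0335 head 0.0009 [0.007 0.062 0.116]
0.036 0.53 -0.01 ball 0.0199 [0.057 0.05  0.298] bar 0.0299 head 0.0003 [0.007 0.062 0.116]
0.045 0.554 -0.05 ball 0.034 [0.048 0.054 0.291] bar 0.044 head 0.0 [-0.005  0.14   0.108]
0.045 0.554 -0.035 ball 0.0203 [0.054 0.051 0.293] bar 0.0303 head 0.0 [-0.005  0.14   0.108]
0.045 0.554 -0.02 ball 0.0076 [0.056 0.051 0.294] bar 0.0176 head 0.0 [-0.007  0.063  0.111]
0.045 0.554 -0.01 ball 0.001 [0.056 0.051 0.294] bar 0.011 head 0.0 [-0.001  0.055  0.111]
0.045 0.53 -0.05 ball 0.045 [0.056 0.051 0.294] bar 0.055 head 0.0013 [-0.005  0.14   0.108]
0.045 0.53 -0.035 ball 0.034 [0.056 0.051 0.294] bar 0.044 head 0.0013 [-0.005  0.14   0.108]
0.045 0.53 -0.02 ball 0.0253 [0.057 0.05  0.298] bar 0.0353 head 0.0 [0.002 0.063 0.11 ]
0.045 0.53 -0.01 ball 0.0218 [0.057 0.05  0.298] bar 0.0318 head 0.0 [-0.001  0.055  0.111]
```

```bash
python3 -m creep '[[[0,-0.4,0,0],[0,-0.9,0.1,0],[0,-1.4,0.4,0],[0,-1.7,0.8,0],[0,-1.82,1.1,0],[0,-1.85,1.35,0],[0,-1.85,1.5,0],[0,-1.85,1.6,0],[0,-1.85,1.66,0],[0,-1.85,1.7,0],[0,-1.85,1.7,0]]]'
```

```text
time_s: 4.85
tcp_pos: [0.5519, -0.028, 0.0393]
tcp_rot: [3.142, -0.0, 0.0]
force: [-0.4, 0.9, -3.7]
gripper_width: 0.685
gripper_force: 39.9
```

```bash
python3 -m creep '[[[0,0,0.02,0],[0,0,0.04,0],[0,0,0.06,0],[0,0,0.08,0],[0,0,0.08,0]]]'
```

```text
time_s: 5.27
tcp_pos: [0.5519, -0.0275, 0.0365]
tcp_rot: [3.142, 0.001, 0.0]
force: [-4.1, -0.5, 5.9]
gripper_width: 0.689
gripper_force: 40.9
```

```bash
python3 -m creep '[[[0,0,-0.02,0],[0,0,-0.02,0],[0,0,-0.02,0],[0,0,-0.02,0],[0,0,-0.02,0],[0,0,-0.02,0]]]' 85; python3 - <<'E'
from h import *
s=st(); t=np.array(s["tcp_pos"])
fs={n:grab(n) for n in("scene","top")}
W=np.vstack([world(f).reshape(-1,3) for f in fs.values()]); D=W-t
for z in np.arange(-.01,.16,.01):
    m=(D[:,2]>z)&(D[:,2]<z+.01)&(abs(D[:,0])<.05)&(abs(D[:,1])<.09)&((W[:,2]>.038))
    q=D[m]
    if len(q): print(z.round(2),len(q),"x",q[:,0].min().round(3),q[:,0].max().round(3),"y",q[:,1].min().round(3),q[:,1].max().round(3), W[m][:,1].max().round(3))
f=fs["scene"];cv2.imwrite("pics/s3.png",cv2.resize(f["image"][170:320,190:350],(800,600*1)))
E
```

```text
time_s: 5.77
tcp_pos: [0.5518, -0.0275, 0.0368]
tcp_rot: [-3.142, -0.001, 0.0]
force: [0.1, -0.0, 0.1]
gripper_width: 0.994
gripper_force: 0.0
{'time_s': 5.7667, 'tcp_pos': [0.5518, -0.0275, 0.0368], 'tcp_rot': [-3.1415, -0.0009, 0.0], 'force': [0.0877, -0.0438, 0.1136], 'gripper_width': 0.994, 'gripper_force': 0.0}
[[1.0, 0.001, -0.0], [0.001, -1.0, 0.0], [-0.0, -0.0, -1.0]]
0.0 18 x -0.021 0.048 y -0.011 0.075 0.047
0.01 25 x -0.012 0.03 y -0.046 0.048 0.021
0.02 90 x 0.0 0.03 y -0.046 0.05 0.023
0.03 48 x -0.014 0.023 y -0.049 0.056 0.029
0.04 10 x 0.008 0.014 y -0.05 0.055 0.027
0.05 19 x -0.013 0.015 y -0.056 0.068 0.041
0.06 29 x -0.014 0.015 y -0.072 0.063 0.036
0.07 27 x -0.013 0.018 y -0.072 0.068 0.041
0.08 16 x -0.012 0.018 y -0.066 0.065 0.038
0.09 11 x -0.009 0.017 y 0.02 0.054 0.026
0.1 19 x -0.014 0.014 y 0.017 0.068 0.041
0.11 47 x -0.013 0.014 y 0.025 0.068 0.041
0.12 25 x -0.027 0.032 y 0.032 0.088 0.06
0.13 60 x -0.026 0.039 y -0.016 0.088 0.06
0.14 59 x -0.027 0.039 y -0.015 0.088 0.06
0.15 51 x -0.027 0.038 y -0.012 0.089 0.061
```

View pics/s3.png

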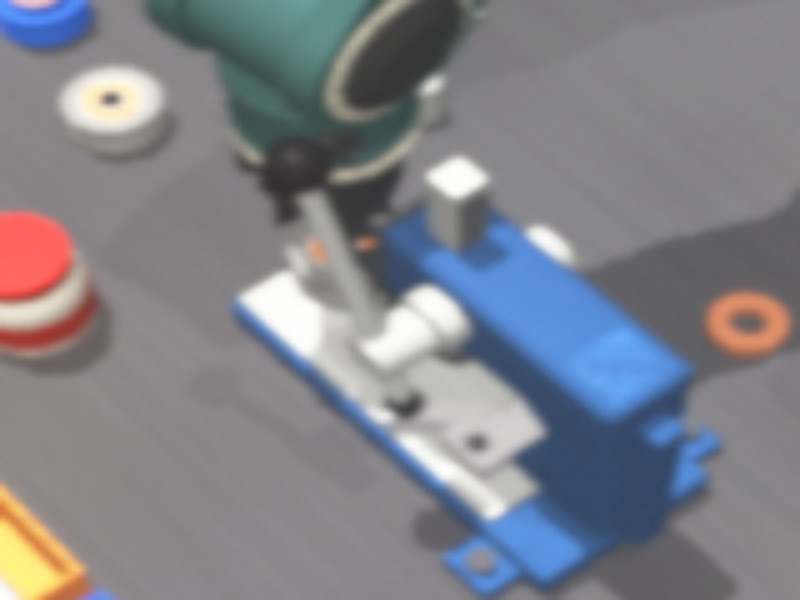

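The crop shows the pulley standing on the table at (325,270) between the open fingers, with the lever ball (298,165) near the wrist. I lift straight up, back off to the front, and come down to push with the forward finger's back, tool about 7 mm off-centre away from the ball.

```bash
python3 -m creep '[[[0,0,-0.3,0],[0,0,-0.8,0],[0,0,-1.3,0],[0,0.2,-1.5,0],[-0.05,0.8,-1.5,0],[-0.1,1.5,-1.5,0],[-0.12,2.1,-1.5,0],[-0.12,2.4,-1.5,0],[-0.12,2.4,-1.5,0]]]' 85.4; python3 -m creep '[[[0,0,0.3,0],[0,0,0.8,0],[0,0,1.2,0],[0,0,1.5,0],[0,0,1.7,0],[0,0,1.8,0],[0,0,1.82,0],[0,0,1.82,0]]]'
python3 - <<'E'
from h import *
s=st(); t=np.array(s["tcp_pos"])
for n in("scene","top"):
    W=world(grab(n)).reshape(-1,3)
    m=(W[:,2]>.055)&(W[:,2]<.08)&(abs(W[:,0]-.552)<.045)&(W[:,1]>-.066)&(W[:,1]<.02)
    q=W[m]; print(n,len(q),q.min(0).round(4),q.max(0).round(4)); h=q[q[:,2]>.066]; print("  bearing",len(h),h.mean(0).round(4),h.min(0).round(4),h.max(0).round(4))
    D=W-t
    for z in np.arange(0,.13,.01):
        m=(D[:,2]>z)&(D[:,2]<z+.01)&(abs(D[:,0])<.03)&(D[:,1]>.03)&(D[:,1]<.085)&((W[:,2]>.038))&~((W[:,1]>-.06)&(W[:,2]<.074))
        q=D[m]
        if len(q): print("  ",z.round(2),len(q),"ymax",np.sort(q[:,1])[-4:].round(3))
E
```

```text
time_s: 6.62
tcp_pos: [0.5469, -0.1266, 0.0976]
tcp_rot: [3.141, -0.005, 0.001]
force: [0.5, 0.3, 0.8]
gripper_width: 0.998
gripper_force: 0.0
time_s: 7.28
tcp_pos: [0.5473, -0.1233, 0.0243]
tcp_rot: [-3.141, -0.001, -0.0]
force: [0.9, -0.1, 0.3]
gripper_width: 1.0
gripper_force: 0.0
{'time_s': 7.2833, 'tcp_pos': [0.5473, -0.1233, 0.0243], 'tcp_rot': [-3.1415, -0.0012, -0.0003], 'force': [0.9025, -0.1193, 0.2819], 'gripper_width': 0.9996, 'gripper_force': 0.0}
[[1.0, 0.001, 0.0], [0.001, -1.0, 0.0], [0.0, -0.0, -1.0]]
scene 178 [ 0.5251 -0.0567  0.0559] [ 0.5807 -0.      0.073 ]
  bearing 79 [ 0.551  -0.0283  0.0693] [ 0.5288 -0.0519  0.0661] [ 0.5807 -0.0054  0.073 ]
   0.01 1 ymax [0.046]
   0.02 13 ymax [0.052 0.053 0.055 0.056]
   0.03 7 ymax [0.048 0.051 0.052 0.055]
   0.04 4 ymax [0.044 0.048 0.05  0.052]
   0.05 3 ymax [0.041 0.048 0.051]
   0.06 19 ymax [0.069 0.069 0.07  0.071]
   0.07 17 ymax [0.072 0.072 0.074 0.075]
   0.08 14 ymax [0.07  0.071 0.071 0.072]
   0.09 1 ymax [0.03]
   0.1 5 ymax [0.034 0.036 0.038 0.04 ]
   0.11 29 ymax [0.041 0.042 0.044 0.045]
   0.12 15 ymax [0.037 0.037 0.038 0.038]
top 274 [ 0.52   -0.0516  0.0558] [0.5778 0.0009 0.0754]
  bearing 115 [ 0.5486 -0.0265  0.0694] [ 0.5229 -0.0453  0.066 ] [ 0.57   -0.0022  0.0754]
   0.01 1 ymax [0.051]
   0.02 3 ymax [0.046 0.049 0.049]
   0.04 3 ymax [0.045 0.047 0.056]
   0.05 2 ymax [0.057 0.073]
   0.06 23 ymax [0.073 0.073 0.073 0.073]
   0.07 15 ymax [0.05  0.074 0.074 0.074]
   0.08 19 ymax [0.072 0.072 0.072 0.072]
   0.09 7 ymax [0.069 0.069 0.069 0.069]
   0.1 15 ymax [0.07 0.07 0.07 0.07]
   0.11 49 ymax [0.068 0.068 0.068 0.068]
   0.12 4 ymax [0.057 0.062 0.062 0.063]
```

Finger backs reach about 55 mm, but the knuckles reach 73 mm and would meet the ram nose about 3 mm before home. Plan: a flat push to about 7 mm short, then the last bit with the finger's corner, gripper rolled 32°.

```bash
python3 -m creep '[[[0,-0.05,0.04,0],[0,-0.12,0.04,0],[0,-0.22,0.04,0],[0,-0.32,0.04,0],[0,-0.42,0.04,0],[0,-0.52,0.04,0],[0,-0.62,0.04,0],[0,-0.72,0.04,0],[0,-0.82,0.04,0],[0,-0.92,0.04,0],[0,-1.02,0.04,0],[0,-1.1,0.04,0]]]'; python3 -m creep '[[[0,-0.1,0,0],[0,-0.2,0,0],[0,-0.3,0,0],[0,-0.4,0,0],[0,-0.5,0,0],[0,-0.6,0,0],[0,-0.7,0,0],[0,-0.8,0,0],[0,-0.9,0,0],[0,-0.95,0,0],[0,-1,0,0],[0,-1,0,0]]]'
python3 - <<'E'
from h import *
for n in("scene","top"):
    f=grab(n); W=world(f).reshape(-1,3)
    m=(W[:,2]>.045)&(W[:,2]<.077)&(abs(W[:,0]-.552)<.045)&(W[:,1]>-.01)&(W[:,1]<.1)
    q=W[m]; print(n,len(q),q.min(0).round(4),q.max(0).round(4)) if len(q) else 0
E
sed -i 's/for tz in.*/for tz in(.024,):/' clr.py; python3 clr.py | head -4
```

```text
time_s: 8.38
tcp_pos: [0.5471, -0.0791, 0.0226]
tcp_rot: [3.142, 0.001, 0.0]
force: [0.2, -5.1, 4.0]
gripper_width: 0.998
gripper_force: 2.7
time_s: 9.38
tcp_pos: [0.547, -0.0391, 0.0225]
tcp_rot: [-3.142, -0.001, -0.0]
force: [0.4, -2.2, 2.0]
gripper_width: 1.001
gripper_force: 1.1
scene 84 [0.5514 0.0047 0.0455] [0.5955 0.0998 0.0764]
top 175 [0.5084 0.0039 0.0451] [0.5769 0.0998 0.0729]
0.024 0.554 -0.05 ball 0.0277 [0.052 0.058 0.309] bar 0.0377 head 0.0149 [0.031 0.078 0.193]
0.024 0.554 -0.035 ball 0.0142 [0.052 0.058 0.309] bar 0.0242 head 0.0025 [0.025 0.076 0.188]
0.024 0.554 -0.02 ball 0.0032 [0.052 0.058 0.309] bar 0.0132 head 0.0 [0.025 0.076 0.188]
0.024 0.554 -0.01 ball -0.0001 [0.052 0.058 0.309] bar 0.0099 head 0.0 [0.025 0.076 0.188]
```

```bash
python3 -m creep '[[[0,-0.08,0,0],[0,-0.16,0,0],[0,-0.24,0,0],[0,-0.32,0,0],[0,-0.4,0,0],[0,-0.46,0,0],[0,-0.5,0,0],[0,-0.5,0,0]]]'
python3 - <<'E'
from h import *
f=grab("scene"); W=world(f)
cv2.imwrite("pics/s4.png",cv2.resize(f["image"][215:305,220:340],(800,600)))
m=(W[...,2]>.056)&(W[...,2]<.066)&(abs(W[...,0]-.565)<.04)&(W[...,1]>-.01)&(W[...,1]<.12); print(W[m].min(0),W[m].max(0))
for v,u in list(np.argwhere(m))[::3]: print(u,v,W[v,u].round(3))
E
```

```text
time_s: 10.25
tcp_pos: [0.5469, -0.0189, 0.0224]
tcp_rot: [-3.141, -0.002, 0.0]
force: [0.2, 0.1, 0.2]
gripper_width: 0.996
gripper_force: 0.0
[0.55014366 0.06448859 0.05603146] [0.59092136 0.11437289 0.06520131]
273 260 [0.573 0.064 0.063]
273 261 [0.576 0.067 0.064]
276 261 [0.569 0.071 0.061]
285 261 [0.552 0.088 0.065]
273 262 [0.577 0.069 0.062]
276 262 [0.571 0.074 0.063]
280 262 [0.564 0.082 0.065]
283 262 [0.557 0.086 0.062]
286 262 [0.55  0.091 0.061]
274 263 [0.576 0.072 0.059]
278 263 [0.569 0.08  0.062]
281 263 [0.562 0.084 0.061]
284 263 [0.557 0.091 0.064]
287 263 [0.552 0.096 0.065]
275 264 [0.577 0.077 0.063]
279 264 [0.569 0.084 0.063]
282 264 [0.563 0.089 0.063]
285 264 [0.557 0.095 0.065]
276 265 [0.577 0.081 0.062]
279 265 [0.57  0.085 0.059]
282 265 [0.564 0.09  0.06 ]
286 265 [0.554 0.096 0.056]
277 266 [0.575 0.084 0.059]
280 266 [0.57  0.09  0.062]
283 266 [0.563 0.094 0.059]
279 271 [0.58  0.097 0.057]
```

View pics/s4.png

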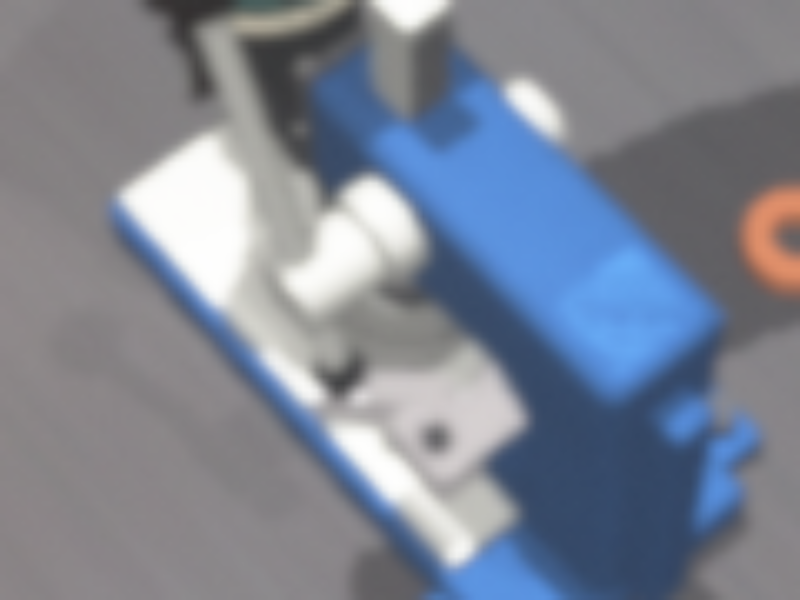

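The crop shows the pulley's rim and bearing at about (420,330), inside the V mouth. A circle fit puts it about 8 mm short and 3 mm to −x. I back off, roll, and nudge with the finger's corner.

```bash
python3 -m creep '[[[0,0.3,0,0],[-0.2,0.35,0,0.5],[-0.25,0.35,0,1.6],[-0.25,0.35,0,2.7],[-0.25,0.35,0,3.8],[-0.25,0.35,0,4.8],[-0.25,0.35,0,5.3],[-0.25,0.35,0,5.3],[-0.25,0.35,0,5.3]]]'
cat > clr2.py <<'E'
from h import *
s=st(); t=np.array(s["tcp_pos"])
fs={n:world(grab(n)) for n in("scene","top")}
W=np.vstack([w.reshape(-1,3) for w in fs.values()]); W=W[~np.isnan(W[:,0])]; D=W-t
m=(np.hypot(D[:,0],D[:,1])<.085)&(W[:,1]<.041)&(D[:,2]>.0)
m&=~((W[:,2]<.075)&(W[:,1]>.03))
for a in np.arange(0,.24,.01):
    q=D[m&(D[:,2]>=a)&(D[:,2]<a+.01)]
    if len(q): i=q[:,1].argmax(); print(a.round(2),len(q),"ymax at",q[i].round(3),"xmax",q[:,0].max().round(3))
w=fs["scene"]; q=w[(w[...,2]>.055)&(w[...,2]<.066)&(abs(w[...,0]-.565)<.03)&(w[...,1]>.06)&(w[...,1]<.12)]
from scipy.optimize import least_squares
# outer edge: farthest along directions from a rough centre
c=np.array([.552,.068])
for _ in range(5):
    d=q[:,:2]-c; an=np.arctan2(d[:,1],d[:,0]); e=[]
    for b in np.arange(0,2.0,.2):
        k=(an>=b)&(an<b+.2)&(np.hypot(*d.T)<.036)
        if k.any(): e.append(q[k][np.hypot(*d[k].T).argmax(),:2])
    e=np.array(e); c=least_squares(lambda c:np.hypot(*(e-c).T)-.0295,c,loss="soft_l1",f_scale=.001).x
print("pulley centre (scene)",c.round(4),len(e))
E
python3 clr2.py
```

```text
time_s: 11.05
tcp_pos: [0.537, -0.034, 0.0225]
tcp_rot: [3.022, -0.857, 0.0]
force: [0.6, 0.1, -0.2]
gripper_width: 0.998
gripper_force: 0.0
{'time_s': 11.05, 'tcp_pos': [0.537, -0.034, 0.0225], 'tcp_rot': [3.0223, -0.8569, 0.0], 'force': [0.5638, 0.0789, -0.2411], 'gripper_width': 0.9978, 'gripper_force': 0.0}
[[0.851, -0.525, -0.0], [-0.525, -0.851, -0.0], [0.0, 0.0, -1.0]]
0.0 291 ymax at [0.034 0.062 0.006] xmax 0.078
0.01 231 ymax at [0.03  0.062 0.011] xmax 0.073
0.02 2 ymax at [0.024 0.049 0.022] xmax 0.032
0.06 13 ymax at [0.032 0.068 0.07 ] xmax 0.047
0.07 9 ymax at [0.032 0.069 0.077] xmax 0.034
0.08 9 ymax at [0.031 0.069 0.086] xmax 0.038
0.09 13 ymax at [0.025 0.066 0.091] xmax 0.039
0.1 19 ymax at [0.034 0.061 0.1  ] xmax 0.04
0.11 56 ymax at [0.033 0.06  0.114] xmax 0.04
0.12 20 ymax at [0.034 0.054 0.122] xmax 0.034
0.13 35 ymax at [0.004 0.038 0.139] xmax 0.03
0.14 41 ymax at [0.032 0.075 0.144] xmax 0.032
0.15 38 ymax at [-0.004  0.037  0.158] xmax 0.033
0.16 39 ymax at [-0.003  0.037  0.169] xmax 0.033
0.17 5 ymax at [0.011 0.035 0.17 ] xmax 0.026
0.18 7 ymax at [0.039 0.075 0.185] xmax 0.048
0.19 74 ymax at [0.032 0.075 0.192] xmax 0.049
0.2 70 ymax at [0.003 0.047 0.208] xmax 0.05
0.21 55 ymax at [0.006 0.047 0.22 ] xmax 0.048
0.22 68 ymax at [0.035 0.049 0.228] xmax 0.049
0.23 88 ymax at [0.034 0.048 0.231] xmax 0.047
pulley centre (scene) [0.5525 0.0673] 9
```

```bash
python3 -m creep '[[[-0.05,-0.08,0,0],[-0.1,-0.17,0,0],[-0.15,-0.25,0,0],[-0.2,-0.32,0,0],[-0.22,-0.36,0,0],[-0.24,-0.39,0,0],[-0.25,-0.41,0,0],[-0.26,-0.43,0,0],[-0.27,-0.45,0,0],[-0.285,-0.465,0,0],[-0.3,-0.485,0,0],[-0.3,-0.485,0,0]]]'; python3 clr2.py | tail -1
```

```text
time_s: 12.15
tcp_pos: [0.537, -0.0108, 0.0225]
tcp_rot: [3.021, -0.86, 0.0]
force: [0.4, -1.9, 0.1]
gripper_width: 1.0
gripper_force: 1.0
pulley centre (scene) [0.5518 0.0671] 9
```

```bash
python3 -m creep '[[[-0.01,-0.02,0,0],[-0.025,-0.04,0,0],[-0.04,-0.065,0,0],[-0.05,-0.085,0,0],[-0.05,-0.085,0,0]]]'; python3 clr2.py | tail -1;  python3 -m creep '[[[-0.01,-0.02,0,0],[-0.025,-0.04,0,0],[-0.025,-0.04,0,0]]]'; python3 clr2.py | tail -1
```

```text
time_s: 12.67
tcp_pos: [0.5374, -0.0068, 0.0226]
tcp_rot: [-3.021, 0.86, -0.001]
force: [1.5, -3.7, 0.2]
gripper_width: 1.001
gripper_force: 2.1
pulley centre (scene) [0.5514 0.0704] 9
time_s: 13.02
tcp_pos: [0.5381, -0.0058, 0.0228]
tcp_rot: [3.021, -0.862, 0.003]
force: [5.8, -8.2, 0.2]
gripper_width: 1.004
gripper_force: 5.2
pulley centre (scene) [0.5523 0.0709] 9
```

```bash
python3 - <<'E'
from h import *
s=st(); t=np.array(s["tcp_pos"])
W=np.vstack([world(grab(n)).reshape(-1,3) for n in("scene","top")]); W=W[~np.isnan(W[:,0])]; D=W-t
r=np.hypot(D[:,0],D[:,1])
inhead=(W[:,1]>.040)
for a in np.arange(.125,.235,.006):
    m=(D[:,2]>=a)&(D[:,2]<a+.006)&(r<.062)&~inhead
    if m.sum(): print(a.round(3),"z",(a+t[2]).round(3),m.sum(),"r95/max",np.percentile(r[m],90).round(4),r[m].max().round(4),"ymax",D[m,1].max().round(4))
E
```

```text
{'time_s': 13.1167, 'tcp_pos': [0.538, -0.0058, 0.0228], 'tcp_rot': [3.0208, -0.862, 0.0031], 'force': [6.915, -9.228, 0.8966], 'gripper_width': 0.9953, 'gripper_force': 5.2094}
[[0.849, -0.528, 0.002], [-0.528, -0.849, -0.001], [0.002, -0.0, -1.0]]
0.125 z 0.148 1 r95/max 0.0355 0.0355 ymax 0.0183
0.131 z 0.154 7 r95/max 0.0389 0.0395 ymax 0.0249
0.137 z 0.16 9 r95/max 0.0393 0.0403 ymax 0.0257
0.143 z 0.166 8 r95/max 0.0383 0.0384 ymax 0.0244
0.149 z 0.172 13 r95/max 0.0394 0.0403 ymax 0.0251
0.155 z 0.178 9 r95/max 0.0388 0.0393 ymax 0.0263
0.161 z 0.184 14 r95/max 0.039 0.0392 ymax 0.0283
0.167 z 0.19 15 r95/max 0.0392 0.0395 ymax 0.0345
0.173 z 0.196 5 r95/max 0.0395 0.0397 ymax 0.0344
0.185 z 0.208 7 r95/max 0.0569 0.0581 ymax 0.0436
0.191 z 0.214 35 r95/max 0.0486 0.0569 ymax 0.0456
0.197 z 0.22 26 r95/max 0.0486 0.0495 ymax 0.0438
0.203 z 0.226 34 r95/max 0.0488 0.0497 ymax 0.0453
0.209 z 0.232 44 r95/max 0.0485 0.0492 ymax 0.0446
0.215 z 0.238 32 r95/max 0.0478 0.0495 ymax 0.0451
0.221 z 0.244 33 r95/max 0.0483 0.0502 ymax 0.0458
0.227 z 0.25 40 r95/max 0.0505 0.0541 ymax 0.0455
0.233 z 0.256 39 r95/max 0.0496 0.0529 ymax 0.0455
```

```bash
python3 -m creep '[[[0.1,0.16,0,0],[0.25,0.42,0,0],[0.4,0.65,0,0],[0.4,0.65,0,0]]]'; python3 clr2.py | tail -1; python3 - <<'E'
from h import *
for n in("scene","top"):
    W=np.load(n+"0.npy"); P=W.reshape(-1,3)
    q=P[(P[:,2]>.28)&(P[:,2]<.29)&(abs(P[:,0]-.555)<.02)&(P[:,1]<.11)]; print(n,"ramtop",len(q),((q.min(0)+q.max(0))/2).round(4),q.mean(0).round(4),np.ptp(q,0).round(4))
    q=P[(P[:,2]>.216)&(P[:,2]<.228)&(abs(P[:,0]-.555)<.026)]; print("  head y",np.sort(q[:,1])[[0,5,10]].round(4),np.sort(q[:,1])[[-10,-1]].round(4))
    q=P[(P[:,2]>.047)&(P[:,2]<.056)&(P[:,0]>.56)&(P[:,0]<.61)&(P[:,1]>.05)&(P[:,1]<.15)]
    if len(q):
        print("  vblock top",len(q))
        for a in np.arange(.56,.61,.005):
            k=q[(q[:,0]>=a)&(q[:,0]<a+.005)]
            if len(k): print("    x",a.round(3),"ymin",k[:,1].min().round(4),"ymax",k[:,1].max().round(4))
E
```

```text
time_s: 13.55
tcp_pos: [0.5366, -0.0384, 0.0224]
tcp_rot: [3.019, -0.864, -0.001]
force: [0.5, -0.8, 0.1]
gripper_width: 0.998
gripper_force: 0.0
pulley centre (scene) [0.5517 0.0714] 9
scene ramtop 74 [0.5557 0.0752 0.2841] [0.5556 0.0757 0.2841] [0.0207 0.0197 0.0075]
  head y [0.04   0.0423 0.0439] [0.2138 0.2156]
  vblock top 220
    x 0.56 ymin 0.1092 ymax 0.147
    x 0.565 ymin 0.1041 ymax 0.1497
    x 0.57 ymin 0.1019 ymax 0.1475
    x 0.575 ymin 0.0929 ymax 0.1484
    x 0.58 ymin 0.0927 ymax 0.143
    x 0.585 ymin 0.0884 ymax 0.1429
    x 0.59 ymin 0.0893 ymax 0.1413
    x 0.595 ymin 0.0904 ymax 0.1401
    x 0.6 ymin 0.0888 ymax 0.0895
    x 0.605 ymin 0.0792 ymax 0.0882
top ramtop 60 [0.5529 0.077  0.2848] [0.5532 0.0758 0.2841] [0.0205 0.021  0.0095]
  head y [0.0433 0.0435 0.0437] [0.2142 0.2162]
```

```bash
python3 - <<'E'
from h import *
print(np.round(ctrl.sense()["qpos"],2))
for n in("scene","top"):
    P=np.load(n+"0.npy").reshape(-1,3)
    q=P[(P[:,2]>.12)&(P[:,2]<.26)&(P[:,0]>.44)&(P[:,0]<(.524 if n=="top" else .5265))&(P[:,1]>0)&(P[:,1]<.23)]
    print(n,len(q)); 
    if len(q): print(np.percentile(q,[0,5,50,95,100],axis=0).round(3).tolist())
    for nm,x0,x1,y0,y1 in(("side",.36,.49,-.02,.12),):
        k=P[(P[:,0]>x0)&(P[:,0]<x1)&(P[:,1]>y0)&(P[:,1]<y1)&(P[:,2]>.006)]; print(nm,len(k),k.min(0).round(3) if len(k) else"",k.max(0).round(3) if len(k) else"")
E
```

```text
[ 0.03  0.56 -0.03  1.97  0.03  0.62 -2.14]
scene 36
[[0.514, 0.086, 0.19], [0.514, 0.089, 0.196], [0.518, 0.102, 0.205], [0.523, 0.113, 0.209], [0.523, 0.115, 0.21]]
side 13 [ 0.384 -0.011  0.006] [0.44  0.12  0.015]
top 68
[[0.512, 0.085, 0.176], [0.513, 0.086, 0.18], [0.516, 0.1, 0.201], [0.523, 0.114, 0.208], [0.524, 0.115, 0.211]]
side 45 [ 0.36  -0.017  0.006] [0.488 0.12  0.009]
```

Findings: the pulley is on the −x flank, about 4 mm short along it. From the front, the wrist flange (r 48.5 mm) reaches the head first. I'll go around to the −x side, where cloud clearances are fine, and slide the pulley along that flank with a finger corner.

```bash
python3 -m creep '[[[-0.6,0.3,-0.065,0],[-1.3,0.66,-0.065,0],[-1.9,0.96,-0.065,-0.5],[-2.16,1.1,-0.065,-1.6],[-2.16,1.1,-0.065,-2.7],[-2.16,1.1,-0.065,-3.8],[-2.16,1.1,-0.065,-4.9],[-2.16,1.1,-0.065,-6],[-2.16,1.1,-0.065,-7.1],[-2.16,1.1,-0.065,-8.2],[-2.16,1.1,-0.065,-9.3],[-2.16,1.1,-0.065,-9.3]]]'; python3 -m creep '[[[0,0,0,-1.1],[0,0,0,-2.2],[0,0,0,-3.3],[0,0,0,-4.4],[0,0,0,-5.5],[0,0,0,-6.6],[0,0,0,-7.7],[0,0,0,-8.5],[0,0,0,-8.5],[0,0,0,-8.5]]]'; python3 -c "
from h import *
st()"
```

```text
time_s: 14.65
tcp_pos: [0.4403, -0.027, 0.0251]
tcp_rot: [-3.07, -0.663, 0.0]
force: [-0.8, 0.7, 0.3]
gripper_width: 1.001
gripper_force: 0.0
time_s: 15.48
tcp_pos: [0.4403, -0.0272, 0.025]
tcp_rot: [-2.497, -1.906, 0.0]
force: [-0.3, 0.5, -0.3]
gripper_width: 1.001
gripper_force: 0.0
{'time_s': 15.4833, 'tcp_pos': [0.4403, -0.0272, 0.025], 'tcp_rot': [-2.4968, -1.9059, 0.0], 'force': [-0.3375, 0.5342, -0.3381], 'gripper_width': 1.0007, 'gripper_force': 0.0}
[[0.264, 0.965, -0.0], [0.965, -0.264, 0.0], [0.0, -0.0, -1.0]]
```

```bash
python3 -m creep '[[[0.4,-0.11,0,0],[0.9,-0.25,0,0],[1.4,-0.38,0,0],[1.7,-0.46,0,0],[1.81,-0.49,0,0],[1.85,-0.35,0,0],[1.91,-0.15,0,0],[1.95,0,0,0],[1.97,0.09,0,0],[1.97,0.09,0,0]]]'; cat > clr3.py <<'E'
from h import *
s=st(); t=np.array(s["tcp_pos"])
fs={n:grab(n) for n in("scene","top")}
W=np.vstack([world(f).reshape(-1,3) for f in fs.values()]); W=W[~np.isnan(W[:,0])]; D=W-t
r=np.hypot(D[:,0],D[:,1])
for a in np.arange(.01,.25,.02):
    m=(D[:,2]>=a)&(D[:,2]<a+.02)&(r<.09)&(W[:,0]<.51)
    if m.sum(): i=D[m,0].argmax(); print(a.round(2),m.sum(),"xmax",D[m][i].round(3),"ymax",D[m,1].max().round(3))
E
python3 clr3.py; python3 clr2.py | tail -1
```

```text
time_s: 16.32
tcp_pos: [0.4652, 0.0472, 0.025]
tcp_rot: [2.494, 1.911, 0.001]
force: [-1.3, -0.4, 0.6]
gripper_width: 0.995
gripper_force: 0.0
{'time_s': 16.3167, 'tcp_pos': [0.4652, 0.0472, 0.025], 'tcp_rot': [2.4938, 1.9106, 0.0006], 'force': [-1.2842, -0.4448, 0.6407], 'gripper_width': 0.9948, 'gripper_force': 0.0}
[[0.26, 0.966, 0.0], [0.966, -0.26, 0.0], [0.0, 0.0, -1.0]]
0.01 18 xmax [-0.038  0.016  0.017] ymax 0.02
0.03 16 xmax [-0.036  0.02   0.046] ymax 0.022
0.05 63 xmax [-0.033  0.022  0.068] ymax 0.03
0.07 62 xmax [0.007 0.009 0.083] ymax 0.03
0.09 50 xmax [0.026 0.002 0.105] ymax 0.03
0.11 63 xmax [0.026 0.025 0.13 ] ymax 0.03
0.13 98 xmax [0.04  0.001 0.143] ymax 0.036
0.15 108 xmax [ 0.041 -0.002  0.15 ] ymax 0.037
0.17 19 xmax [0.044 0.02  0.19 ] ymax 0.042
0.19 122 xmax [ 0.045 -0.021  0.21 ] ymax 0.047
0.21 132 xmax [0.045 0.013 0.214] ymax 0.057
0.23 111 xmax [ 0.045 -0.017  0.236] ymax 0.059
pulley centre (scene) [0.5514 0.0708] 9
```

```bash
python3 -m creep '[[[0.08,0.015,0,0],[0.16,0.03,0,0],[0.25,0.05,0,0],[0.33,0.07,0,0],[0.36,0.085,0,0],[0.39,0.1,0,0],[0.42,0.12,0,0],[0.42,0.12,0,0]]]'; python3 clr2.py | tail -1
```

```text
time_s: 17.18
tcp_pos: [0.4731, 0.0628, 0.025]
tcp_rot: [-2.492, -1.913, 0.001]
force: [-3.0, -1.3, 0.6]
gripper_width: 0.999
gripper_force: 1.6
pulley centre (scene) [0.5546 0.0727] 9
```

```bash
python3 -m creep '[[[0.03,0,0,0],[0.06,0,0,0],[0.09,0,0,0],[0.1,0,0,0],[0.1,0,0,0]]]'; python3 clr2.py | tail -1
```

```text
time_s: 17.7
tcp_pos: [0.4741, 0.0662, 0.025]
tcp_rot: [2.493, 1.912, -0.001]
force: [-2.3, -5.8, 2.5]
gripper_width: 1.001
gripper_force: 3.1
pulley centre (scene) [0.5603 0.0766] 10
```

```bash
python3 - <<'E'
from h import *
f=grab("scene"); w=world(f); np.save("s5.npy",w)
cv2.imwrite("pics/s5.png",cv2.resize(f["image"][225:285,245:325],(800,600),interpolation=cv2.INTER_CUBIC))
m=(w[...,2]>.052)&(w[...,2]<.075)&(abs(w[...,0]-.56)<.05)&(w[...,1]>.03)&(w[...,1]<.12)
for v,u in np.argwhere(m): print(u,v,w[v,u].round(3),end=";")
E
```

```text
275 259 [0.57  0.069 0.07 ];276 259 [0.567 0.07  0.068];273 260 [0.574 0.066 0.065];274 260 [0.573 0.068 0.067];275 260 [0.571 0.07  0.068];276 260 [0.571 0.074 0.073];277 260 [0.568 0.074 0.069];272 261 [0.577 0.065 0.062];273 261 [0.576 0.068 0.065];274 261 [0.575 0.07  0.067];275 261 [0.573 0.073 0.069];276 261 [0.572 0.075 0.071];277 261 [0.569 0.076 0.068];278 261 [0.567 0.078 0.069];279 261 [0.566 0.08  0.071];280 261 [0.564 0.082 0.07 ];281 261 [0.561 0.083 0.069];282 261 [0.558 0.084 0.067];283 261 [0.557 0.087 0.069];284 261 [0.556 0.089 0.071];285 261 [0.553 0.09  0.069];271 262 [0.582 0.067 0.065];272 262 [0.579 0.068 0.063];273 262 [0.578 0.071 0.067];274 262 [0.576 0.072 0.066];275 262 [0.574 0.074 0.066];276 262 [0.573 0.077 0.07 ];277 262 [0.571 0.079 0.069];278 262 [0.57  0.081 0.072];279 262 [0.568 0.083 0.073];280 262 [0.565 0.083 0.068];281 262 [0.562 0.084 0.067];282 262 [0.56  0.086 0.067];283 262 [0.56  0.089 0.071];284 262 [0.556 0.089 0.066];285 262 [0.555 0.092 0.069];286 262 [0.553 0.094 0.069];271 263 [0.583 0.068 0.062];272 263 [0.581 0.07  0.064];273 263 
[... 3828 characters left out ...]
277 274 [0.59  0.101 0.057];286 274 [0.57  0.114 0.052];274 275 [0.596 0.096 0.052];275 275 [0.595 0.099 0.055];277 275 [0.591 0.102 0.054];278 275 [0.588 0.103 0.052];280 275 [0.584 0.106 0.052];282 275 [0.58  0.11  0.052];284 275 [0.576 0.113 0.053];285 275 [0.575 0.115 0.054];287 275 [0.571 0.119 0.055];280 276 [0.586 0.109 0.054];282 276 [0.583 0.113 0.054];285 276 [0.577 0.118 0.055];279 277 [0.59  0.109 0.053];281 277 [0.586 0.113 0.053];284 277 [0.58  0.118 0.052];285 277 [0.578 0.119 0.053];277 278 [0.596 0.109 0.054];278 278 [0.594 0.11  0.053];280 278 [0.59  0.114 0.054];279 279 [0.594 0.114 0.054];281 279 [0.59  0.117 0.054];280 280 [0.594 0.117 0.053];281 280 [0.592 0.119 0.053];
```

View pics/s5.png

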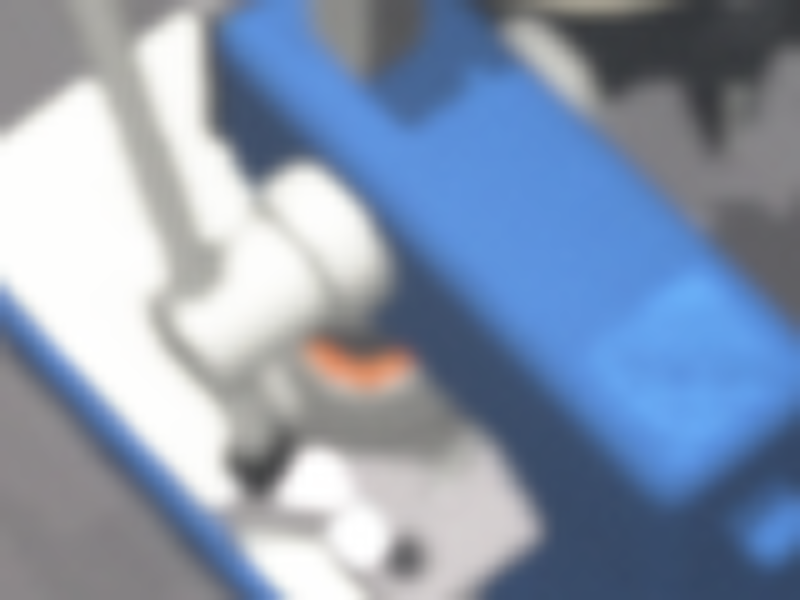

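The crop shows the pulley nested in the V at (400,400), orange bearing still proud at (360,365). The edge points fit a centre within about 1 mm of home. I give one more small nudge, then a clean circle fit.

```bash
python3 -m creep '[[[0.015,0,0,0],[0.03,0,0,0],[0.045,0.005,0,0],[0.045,0.005,0,0]]]'; cat > fit.py <<'E'
from h import *
from scipy.optimize import least_squares
E=[]
for _ in range(4):
    w=world(grab("scene")); q=w[(w[...,2]>.054)&(w[...,2]<.066)&(w[...,0]>.545)&(w[...,0]<.592)&(w[...,1]>.06)&(w[...,1]<.112)]
    c=np.array([.5556,.0755]); d=q[:,:2]-c; an=np.arctan2(d[:,1],d[:,0]); r=np.hypot(*d.T)
    for b in np.arange(-.2,1.8,.15):
        k=(an>=b)&(an<b+.15)&(r<.034)
        if k.sum()>2: E.append(q[k][np.argsort(r[k])[-2],:2])
E=np.array(E); s=least_squares(lambda c:np.hypot(*(E-c).T)-.0297,c,loss="soft_l1",f_scale=.001)
print("pulley - ram (scene), mm",((s.x-[.5556,.0755])*1e3).round(1),len(E), "resid",np.abs(s.fun).mean())
E
python3 fit.py
```

```text
time_s: 18.18
tcp_pos: [0.4742, 0.0665, 0.0249]
tcp_rot: [2.494, 1.909, -0.005]
force: [-7.1, -15.2, 7.7]
gripper_width: 1.001
gripper_force: 5.8
pulley - ram (scene), mm [-0.9 -1.3] 54 resid 0.0013807774083611224
```

```bash
python3 -m creep '[[[-0.005,0.02,0,0],[-0.01,0.04,0,0],[-0.01,0.055,0,0],[-0.01,0.055,0,0]]]'; python3 fit.py;  python3 -m creep '[[[-0.05,0,0,0],[-0.2,-0.2,0,0],[-0.4,-0.5,0,0],[-0.5,-0.8,0,0],[-0.5,-0.8,0,0]]]'; python3 fit.py
```

```text
time_s: 18.72
tcp_pos: [0.4748, 0.0661, 0.0247]
tcp_rot: [-2.493, -1.911, 0.008]
force: [-17.8, -11.1, 16.0]
gripper_width: 1.002
gripper_force: 9.2
pulley - ram (scene), mm [-0.9 -1.5] 54 resid 0.001164281075855977
time_s: 19.33
tcp_pos: [0.4386, 0.0563, 0.025]
tcp_rot: [-2.491, -1.914, 0.001]
force: [-0.5, -0.6, -0.2]
gripper_width: 1.0
gripper_force: 0.0
pulley - ram (scene), mm [-0.3 -2.2] 55 resid 0.0013396550706742164
```

```bash
python3 -m creep '[[[0.05,0.2,0,0.3],[0.12,0.4,0,0.7],[0.2,0.6,0,0.7],[0.22,0.65,0,0.7],[0.22,0.65,0,0.7]]]';  python3 -m creep '[[[0.07,0.03,0,0],[0.14,0.06,0,0],[0.2,0.09,0,0],[0.25,0.11,0,0],[0.28,0.11,0,0],[0.31,0.11,0,0],[0.33,0.11,0,0],[0.33,0.11,0,0]]]'; python3 fit.py
```

```text
time_s: 19.95
tcp_pos: [0.4691, 0.0585, 0.025]
tcp_rot: [-2.56, -1.821, -0.001]
force: [-0.2, 0.3, -0.4]
gripper_width: 1.0
gripper_force: 0.0
time_s: 20.62
tcp_pos: [0.4762, 0.0685, 0.025]
tcp_rot: [2.561, 1.819, -0.002]
force: [-3.4, -5.1, 3.3]
gripper_width: 1.0
gripper_force: 2.9
pulley - ram (scene), mm [-1.1 -1.8] 54 resid 0.0014202897926743495
```

```bash
python3 -m creep '[[[0.02,-0.005,0,0],[0.04,-0.01,0,0],[0.06,-0.015,0,0],[0.06,-0.015,0,0]]]'; python3 fit.py; python3 -m creep '[[[-0.05,-0.06,0,0],[-0.12,-0.15,0,0],[-0.25,-0.4,0,0],[-0.4,-0.8,0,0],[-0.4,-0.9,0,0]]]'; python3 fit.py; python3 - <<'E'
from h import *
f=grab("scene"); np.save("s6.npy",world(f))
cv2.imwrite("pics/s6.png",cv2.resize(f["image"][250:280,258:298],(800,600),interpolation=cv2.INTER_CUBIC))
E
```

```text
time_s: 21.15
tcp_pos: [0.4761, 0.0693, 0.0249]
tcp_rot: [2.562, 1.816, -0.006]
force: [-5.1, -15.3, 6.8]
gripper_width: 1.004
gripper_force: 7.1
pulley - ram (scene), mm [-1.1 -1.7] 54 resid 0.0012746158468805325
time_s: 21.77
tcp_pos: [0.4352, 0.0682, 0.0249]
tcp_rot: [-2.559, -1.821, 0.002]
force: [1.6, 0.2, -0.7]
gripper_width: 1.0
gripper_force: 0.0
pulley - ram (scene), mm [-1.  -1.5] 52 resid 0.0011532363692205406
```

View pics/s6.png

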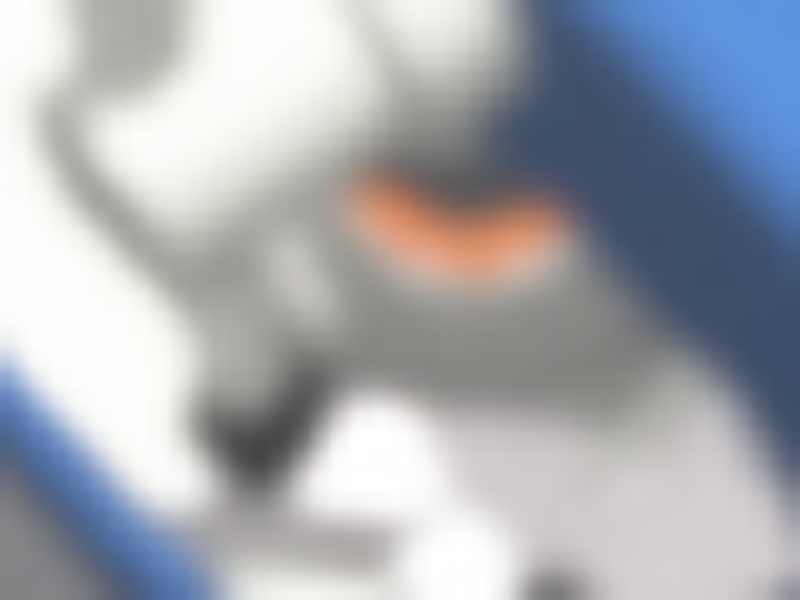

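```bash
python3 - <<'E'
from h import *
from scipy.optimize import least_squares
def fit(w,c,zlo,zhi):
    c=np.array(c); q=w[(w[...,2]>zlo)&(w[...,2]<zhi)]; d=q[:,:2]-c; an=np.arctan2(d[:,1],d[:,0]); r=np.hypot(*d.T); E=[]
    for b in np.arange(-.2,1.8,.15):
        k=(an>=b)&(an<b+.15)&(r<.034)
        if k.sum()>2: E.append(q[k][np.argsort(r[k])[-2],:2])
    E=np.array(E); s=least_squares(lambda c:np.hypot(*(E-c).T)-.0297,c,loss="soft_l1",f_scale=.001); return s.x,len(E),np.hypot(*(E-c).T).round(4)
w=np.load("scene0.npy"); wt=np.load("top0.npy")
for nm,u,v in(("A",358,204),("B",369,244)):
    P=wt[v-22:v+23,u-22:u+23].reshape(-1,3); P=P[(P[:,2]>.024)&(P[:,2]<.05)]
    c=np.array(cv2.minEnclosingCircle(P[:,:2].astype(np.float32))[0])+[.0027,-.0010]
    x,n,r=fit(w,c,.022,.034); print(nm,"top-based",c.round(4),"scene fit diff mm",((x-c)*1e3).round(1),n,r)
print(fit(np.load("s6.npy"),(.5556,.0755),.054,.066))
E
```

```text
A top-based [ 0.5659 -0.2357] scene fit diff mm [-1.7 -1. ] 14 [0.0243 0.029  0.0277 0.0263 0.0262 0.0299 0.0283 0.0302 0.0278 0.0285
 0.0275 0.0297 0.0283 0.0278]
B top-based [ 0.435  -0.2652] scene fit diff mm [-3.3 -0.7] 13 [0.0266 0.0235 0.0267 0.0231 0.0273 0.0282 0.0288 0.0254 0.0285 0.0256
 0.0281 0.0291 0.0299]
(array([0.55525114, 0.07306108]), 14, array([0.0247, 0.0291, 0.0285, 0.028 , 0.0286, 0.0288, 0.0282, 0.03  ,
       0.0253, 0.0291, 0.0272, 0.0254, 0.0279, 0.0207]))
```

The crop shows the pulley seated on the V flank at (450,410), with the ram nose over the bearing. The same circle fit on standing pulleys shows a similar −1 to −2 mm bias, so it is home to within the measurement. Next is the lever: go up, shut the fingers, and push the ball from above.

```bash
python3 -m creep '[[[0,0,-0.3,0],[0,0,-1,-0.5],[0,0,-2,-1.5],[0,0,-3,-2.4],[0,0,-4,-3.2],[0,0,-5,-3.2],[0,0,-6,-3.2],[0,0,-7,-3.2],[0,0,-8,-3.2],[0,0,-9,-3.2],[0,0,-9.7,-3.2],[0,0,-9.7,-3.2]]]' 0; python3 - <<'E'
from h import *
from scipy.optimize import least_squares
st(); 
for n in("scene","top"):
    P=world(grab(n)).reshape(-1,3); B=P[(abs(P[:,2]-.333)<.02)&(abs(P[:,0]-.622)<.03)&(abs(P[:,1]-.048)<.03)]
    r=least_squares(lambda c:np.linalg.norm(B-c,axis=1)-.016,[.622,.048,.331],loss="soft_l1",f_scale=.002); print("ball",n,len(B),r.x.round(4))
E
```

```text
time_s: 23.02
tcp_pos: [0.4394, 0.0689, 0.4186]
tcp_rot: [2.217, 2.218, 0.008]
force: [0.9, 0.4, -0.2]
gripper_width: 0.002
gripper_force: 0.0
{'time_s': 23.0167, 'tcp_pos': [0.4394, 0.0689, 0.4186], 'tcp_rot': [2.2169, 2.2183, 0.0083], 'force': [0.9232, 0.3871, -0.2364], 'gripper_width': 0.0016, 'gripper_force': 0.0}
[[-0.001, 1.0, 0.008], [1.0, 0.001, -0.0], [-0.0, 0.008, -1.0]]
ball scene 176 [0.6229 0.0478 0.3311]
ball top 49 [0.621  0.0495 0.331 ]
```

```bash
python3 -m creep '[[[-0.1,0.8,0,0],[-0.2,1.7,0,0],[-0.3,2.6,0,0],[-0.4,3.5,0,0],[-0.5,4.2,0,0],[-0.5,4.55,0.3,0],[-0.5,4.57,0.8,0],[-0.5,4.57,1.3,0],[-0.5,4.57,1.55,0],[-0.5,4.57,1.65,0],[-0.5,4.57,1.65,0]]]'
```

```text
time_s: 24.03
tcp_pos: [0.6203, 0.048, 0.3468]
tcp_rot: [-2.221, -2.221, 0.002]
force: [-1.3, -0.6, 1.9]
gripper_width: 0.002
gripper_force: 0.8
```

```bash
python3 -m creep '[[[-0.15,0,0.07,0],[-0.33,0,0.15,0],[-0.5,0,0.24,0],[-0.67,0,0.34,0],[-0.83,0,0.45,0],[-0.99,0,0.56,0],[-1.14,0,0.68,0],[-1.27,0,0.79,0],[-1.4,0,0.92,0],[-1.53,0,1.06,0],[-1.65,0,1.2,0],[-1.65,0,1.2,0]]]'; python3 - <<'E'
from h import *
from scipy.optimize import least_squares
t=ctrl.sense()["tcp_pos"]
P=world(grab("scene")).reshape(-1,3); B=P[(P[:,2]<t[2]-.001)&(P[:,2]>t[2]-.04)&(abs(P[:,0]-.622)<.03)&(abs(P[:,1]-t[1])<.035)]
r=least_squares(lambda c:np.linalg.norm(B-c,axis=1)-.016,[.622,t[1],t[2]-.016],loss="soft_l1",f_scale=.002); print(len(B),r.x.round(4), "angle",np.arctan2(r.x[2]-.19,.1005-r.x[1]))
E
```

```text
time_s: 25.03
tcp_pos: [0.6208, -0.0213, 0.2992]
tcp_rot: [2.224, 2.216, -0.003]
force: [-0.7, -7.1, 9.3]
gripper_width: 0.004
gripper_force: 4.5
156 [ 0.6239 -0.0136  0.2795] angle 0.6649012506398526
```

```bash
python3 -m creep '[[[0.1,0,0,0],[0.04,0,0.07,0],[-0.02,0,0.14,0],[-0.1,0,0.25,0],[-0.16,0,0.35,0],[-0.22,0,0.455,0],[-0.28,0,0.56,0],[-0.34,0,0.67,0],[-0.39,0,0.79,0],[-0.39,0,0.79,0]]]'; cat > ball.py <<'E'
from h import *
from scipy.optimize import least_squares
t=ctrl.sense()["tcp_pos"]
for n in("scene","top"):
    P=world(grab(n)).reshape(-1,3); B=P[(P[:,2]<t[2]+.002)&(P[:,2]>t[2]-.04)&(abs(P[:,0]-.622)<.025)&(abs(P[:,1]-t[1])<.03)]
    if len(B)<20: continue
    r=least_squares(lambda c:np.linalg.norm(B-c,axis=1)-.016,[.622,t[1],t[2]-.016],loss="soft_l1",f_scale=.002); print(n,len(B),r.x.round(4), "phi",(1.2217-np.arctan2(r.x[2]-.19,.1005-r.x[1])).round(3))
E
python3 ball.py
```

```text
time_s: 25.92
tcp_pos: [0.6207, -0.0346, 0.2671]
tcp_rot: [2.222, 2.22, -0.001]
force: [0.1, -4.6, 5.9]
gripper_width: -0.004
gripper_force: 2.9
scene 130 [ 0.6237 -0.0335  0.2477] phi 0.815
```

```bash
python3 -m creep '[[[-0.05,0,0.12,0],[-0.1,0,0.25,0],[-0.14,0,0.37,0],[-0.18,0,0.5,0],[-0.21,0,0.62,0],[-0.24,0,0.74,0],[-0.265,0,0.87,0],[-0.285,0,1,0],[-0.3,0,1.12,0],[-0.31,0,1.22,0],[-0.32,0,1.3,0],[-0.32,0,1.3,0]]]'; python3 ball.py
```

```text
time_s: 27.02
tcp_pos: [0.6206, -0.0465, 0.2152]
tcp_rot: [2.221, 2.221, -0.0]
force: [1.7, -3.6, 3.6]
gripper_width: -0.002
gripper_force: 2.1
scene 107 [ 0.6246 -0.0427  0.1961] phi 1.179
```

```bash
python3 -m creep '[[[0,0,0.07,0],[0,0,0.14,0],[0,0,0.21,0],[0,0,0.28,0],[0,0,0.35,0],[0,0,0.4,0],[0,0,0.4,0]]]'; python3 ball.py; python3 -m creep '[[[0.01,0,0.04,0],[0.01,0,0.08,0],[0.02,0,0.12,0],[0.02,0,0.12,0]]]'; python3 ball.py
```

```text
time_s: 27.7
tcp_pos: [0.6206, -0.0461, 0.1994]
tcp_rot: [2.221, 2.222, -0.0]
force: [1.0, -2.5, 4.9]
gripper_width: -0.002
gripper_force: 2.1
scene 98 [ 0.6236 -0.0458  0.1815] phi 1.279
time_s: 28.13
tcp_pos: [0.6207, -0.0455, 0.1949]
tcp_rot: [2.221, 2.221, -0.0]
force: [-1.3, -4.8, 9.2]
gripper_width: 0.003
gripper_force: 4.6
scene 98 [ 0.6241 -0.0401  0.1753] phi 1.326
```

Force is rising at phi ≈ 1.3, as expected at home. I press on to the hard stop.

```bash
python3 -m creep '[[[0.02,0,0.03,0],[0.03,0,0.06,0],[0.03,0,0.08,0],[0.03,0,0.08,0]]]'; python3 -m creep '[[[0.02,0,0.04,0],[0.03,0,0.08,0],[0.03,0,0.08,0],[0.03,0,0.08,0]]]'
```

```text
time_s: 28.57
tcp_pos: [0.6209, -0.0449, 0.1925]
tcp_rot: [2.221, 2.22, -0.0]
force: [-3.8, -8.6, 18.2]
gripper_width: 0.001
gripper_force: 9.3
time_s: 28.9
tcp_pos: [0.6211, -0.0448, 0.1901]
tcp_rot: [2.221, 2.217, -0.002]
force: [-8.7, -13.8, 27.5]
gripper_width: -0.003
gripper_force: 14.0
```

```bash
python3 -m creep '[[[-0.02,0,-0.15,0],[-0.04,0,-0.35,0],[-0.05,0,-0.6,0],[-0.05,0,-0.85,0],[-0.03,0,-1.1,0],[0,0,-1.35,0],[0.05,0,-1.6,0],[0.12,0,-1.85,0],[0.2,0,-2.1,0],[0.3,0,-2.35,0],[0.4,0,-2.6,0],[0.4,0,-2.6,0]]]'; python3 ball.py
```

```text
time_s: 29.9
tcp_pos: [0.621, -0.0254, 0.2948]
tcp_rot: [2.219, 2.222, 0.002]
force: [-3.3, -2.3, 5.6]
gripper_width: 0.004
gripper_force: 2.6
scene 150 [ 0.623  -0.02    0.2773] phi 0.595
```

```bash
python3 -m creep '[[[0.13,0,-0.14,0],[0.27,0,-0.28,0],[0.42,0,-0.42,0],[0.58,0,-0.56,0],[0.75,0,-0.69,0],[0.92,0,-0.81,0],[1.1,0,-0.93,0],[1.28,0,-1.05,0],[1.45,0,-1.16,0],[1.6,0,-1.3,0],[1.7,0,-1.5,0],[1.7,0,-1.7,0]]]'; python3 -m creep '[[[0,0,-0.5,0],[0,0,-1.2,0],[0,-0.5,-1.7,0],[0,-1.3,-1.7,0],[0,-2.2,-1.7,0],[0,-3.1,-1.7,0],[0,-4,-1.7,0],[0,-4.8,-1.7,0],[0,-5,-1.7,0],[0,-5,-1.7,0]]]'; python3 fit.py; python3 - <<'E'
from h import *
f=grab("scene"); w=world(f)
cv2.imwrite("pics/s7.png",cv2.resize(f["image"][195:285,230:350],(800,600),interpolation=cv2.INTER_CUBIC))
P=w.reshape(-1,3)
o=np.load("s6.npy")
for nm,a in(("before",o),("now",w)):
    q=a[258:266,274:287].reshape(-1,3); q=q[(q[:,2]<.08)]; print(nm,np.percentile(q[:,2],[50,75,90]).round(4))
B=P[(abs(P[:,2]-.333)<.02)&(abs(P[:,0]-.622)<.03)&(abs(P[:,1]-.048)<.03)]; print("ball",len(B),B.mean(0).round(4),B.max(0).round(4))
E
```

```text
time_s: 31.0
tcp_pos: [0.6202, 0.0425, 0.3609]
tcp_rot: [-2.219, -2.223, 0.0]
force: [1.1, 0.1, -0.3]
gripper_width: -0.001
gripper_force: 0.0
time_s: 31.83
tcp_pos: [0.4191, 0.0411, 0.4295]
tcp_rot: [2.219, 2.219, -0.001]
force: [0.3, -0.9, 0.6]
gripper_width: 0.001
gripper_force: 0.0
pulley - ram (scene), mm [-0.6 -2.7] 56 resid 0.0016368351197098435
before [0.0678 0.07   0.0724]
now [0.0629 0.064  0.0659]
ball 178 [0.6258 0.0527 0.3389] [0.6391 0.0642 0.3487]
```

View pics/s7.png

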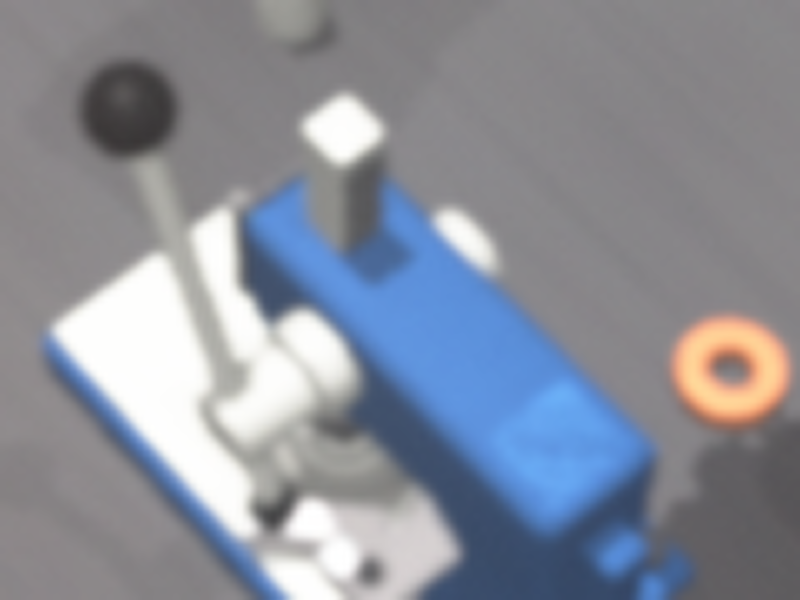

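```bash
python3 - <<'E'
from h import *
from scipy.optimize import least_squares
ws=[world(grab("scene")) for _ in range(12)]; w=np.nanmean(ws,0); c=np.array([.5545,.0745])
d=np.hypot(w[...,0]-c[0],w[...,1]-c[1]); 
for nm,a in(("before(1 frame)",np.load("s6.npy")),("now",w)):
    d=np.hypot(a[...,0]-c[0],a[...,1]-c[1]); box=np.zeros(d.shape,bool); box[250:285,262:298]=1
    for lo,hi in((.012,.0195),(.0215,.028)):
        m=box&(d>lo)&(d<hi)&(a[...,2]>.05)&(a[...,2]<.078); print(nm,lo,m.sum(),np.mean(a[m][:,2]).round(4),np.std(a[m][:,2]).round(4))
    m=box&(a[...,2]>.052)&(a[...,2]<.0605)&(abs(d-.029)<.005); q=a[m][:,:2]
    s=least_squares(lambda x:np.hypot(*(q-x).T)-.029,c,loss="soft_l1",f_scale=.001); print("  side fit",((s.x-[.5556,.0755])*1e3).round(1),len(q))
g=grab("scene")["image"][252:272,270:292].astype(int); o=cv2.imread("pics/s6.png"); o=cv2.resize(o,(40,30),interpolation=cv2.INTER_AREA)[2:22,12:34].astype(int)
b=np.abs(g-o).sum(2); print((b//30))
E
```

```text
before(1 frame) 0.012 40 0.068 0.0035
before(1 frame) 0.0215 50 0.0618 0.0035
  side fit [-1.2 -0.5] 35
now 0.012 37 0.0619 0.0008
now 0.0215 44 0.0624 0.0007
  side fit [-0.3 -0. ] 30
[[0 0 0 0 0 0 0 0 0 0 0 0 0 0 0 0 0 0 0 0 0 0]
 [0 0 0 0 0 0 0 0 0 0 0 0 0 0 0 0 0 0 0 0 0 0]
 [0 0 0 0 0 0 0 0 0 0 0 0 0 0 0 0 0 0 0 0 0 0]
 [0 0 0 0 0 0 0 0 0 0 0 0 0 0 0 0 0 0 0 0 0 0]
 [0 0 0 0 0 0 0 0 0 0 0 0 0 0 0 0 0 0 0 0 0 0]
 [0 0 0 0 0 0 0 0 0 0 0 0 0 0 0 0 0 0 0 0 0 0]
 [0 0 0 0 1 1 1 1 0 0 0 0 0 0 0 0 0 0 0 0 0 0]
 [0 0 0 0 2 2 2 2 1 1 0 0 0 0 1 0 0 0 0 0 0 0]
 [0 0 0 0 1 1 2 3 3 2 1 1 1 2 2 2 1 0 0 0 0 0]
 [0 0 0 0 0 1 1 2 3 3 3 3 3 3 3 2 1 0 0 0 0 0]
 [0 0 0 0 0 1 1 1 2 3 3 3 3 3 2 2 1 0 0 0 0 0]
 [0 0 0 0 0 1 0 0 2 2 2 2 2 2 2 1 0 0 0 0 0 0]
 [0 0 0 0 0 0 0 0 0 1 1 1 0 0 0 0 0 0 0 0 0 0]
 [0 0 0 0 0 0 0 0 0 0 0 0 0 1 1 1 0 0 0 0 0 0]
 [0 0 0 0 0 0 0 0 0 0 0 0 0 0 0 0 0 0 0 0 0 0]
 [0 0 0 0 0 0 0 0 0 0 0 0 0 0 0 0 0 0 0 0 0 0]
 [0 0 0 0 0 0 0 0 0 0 0 0 0 0 0 0 0 0 0 0 0 0]
 [0 0 0 0 0 0 0 0 0 0 0 0 0 0 0 0 0 0 0 0 0 0]
 [0 0 0 0 0 0 0 0 0 0 0 0 0 0 0 0 0 0 0 0 0 0]
 [0 0 0 0 0 0 0 0 0 0 0 0 0 0 0 0 0 0 0 0 0 0]]
```

The last crop shows the lever back up (128,105) and the pulley in the V (350,470). The bearing reads 61.9 mm against the rim's 62.4 mm, so it is flush. The averaged fit puts the pulley within 0.3 mm of home, unmoved, and the robot is clear of everything.

```bash
python3 -c "
from station import ctrl
print(ctrl.close_job())"
```

```text
the job is handed in; nothing more can be done
None
```

The proud-bearing pulley sits in the press against both sides of the V-block (within about 0.3 mm of home by camera), its bearing is pressed flush, the lever is back up, nothing else on the bench was deliberately touched, and the job is handed in.

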